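# Shut the propped lid of the glazed finds case on a finger

### The job

Shut the glazed finds case without letting its lid slam: with a finger waiting under the lid's front lip, push the prop rod aside with a fingertip so that it folds down into the case, catch the falling lid on the outside of the finger while it is still well open, and lower it gently until it is fully shut. Nothing is gripped or lifted, and neither the finds inside nor the things lying round the case are disturbed.

Things in the scene. Friction and masses are not known exactly. Their poses are not given: they have to be found in the camera images.
- finds_case: Wooden finds case standing on the desk, it does not slide. Outside 140 (its x) x 220 (its y) x 85 mm high without the lid, walls 7 mm. Origin: centre of its underside on the desk; z up; its -x side is the front, where the lid's lip and the prop rod are; the hinge line runs along y at x = +70 mm, z = 85 mm (the rim). A grey foam bed inside, top at z = 45 mm, carries three finds.
- lid (a joint): Hinge of the glazed lid, rad: 0 = shut, flat on the rim; grows as it opens. At the start it is about 0.62, its front strip resting on the ball end of the prop rod. The hinge is nearly free: without the rod the lid falls shut at once. The lid weighs 0.33 to 0.46 kg, so its lip needs about 1.6 to 2.3 N to hold it.
- lid_lip (a point): Middle of the lower front edge of the lid, on the lip, 170 mm from the hinge line. The lid is 170 x 220 x 11 mm; its edge runs 110 mm to either side of this point along the case's y. When shut the lip overhangs the front wall by 30 mm and its underside is 85 mm above the desk, so a finger no more than 25 mm inside the edge stays clear of the wall. The lid frame's front strip is 40 mm deep. The point's axes turn with the lid and equal the case's when it is shut.
- lid_hinge (a point): Middle of the hinge line on the rear rim of the case. The lid turns about the case's y axis here.
- lid_cover: Upper layer of the lid's frame: aluminium, 7 mm thick, lid heights 4 to 11 mm above the hinge line when shut. Origin on the hinge line.
- lid_seal: Lower layer of the lid's frame: black rubber facing, 4 mm thick, the whole underside of the frame and lip. Origin on the hinge line. This is where a finger carries the lid.
- prop (a joint): Pivot of the prop rod, rad: 0 = upright against its stop (start), grows as the rod swings towards the case's -y, about 1.57 = folded down level inside the front wall. It swings in the case's y-z plane. The lid's weight keeps it upright; pushing its upper end about 20 to 40 mm towards the case's -y makes it give way under the lid: rod and lid then fall together, at once and by themselves. Pushing towards +y does nothing.
- prop_tip (a point): Centre of the rod's black plastic ball end (diameter 10 mm), which carries the lid. The rod is steel, 7 mm thick and 97 mm long from its pivot at case point x = -57, y = +60, z = 73 mm, just inside the front wall. At the start its end stands about 11 mm behind the lid's edge (towards the hinge), at case y about +64 mm, so that 46 mm of lip remain free beside it on the +y side.
- sherd_1: Potsherd 47 x 61 x 16 mm on the foam bed in the case. Origin under its centre.
- sherd_2: Potsherd 39 x 54 x 14 mm on the foam bed in the case. Origin under its centre.
- flint_flake: Flint flake 27 x 44 x 14 mm on the foam bed in the case. Origin under its centre.
- marker: Bystander: fibre marker lying on the desk, 138 mm long, 16 mm thick, along its y.
- brush: Bystander: cleaning brush lying on the desk, 201 mm long, 16 mm high, along its y.
- glue_stick: Bystander: glue stick lying on the desk, 95 mm long, 24 mm thick, along its y.
- scale_bar: Bystander: chequered photo scale bar lying on the desk, 200 x 22 x 8 mm, along its y.

How it is judged:
By the outcome, as a careful person would: the job done as asked, in the order asked, and still so for the second after the job is handed in, with the robot touching nothing.
It also fails if it takes over 45 s, if anything falls off the work surface, if the arm or the gripper's body presses on something with over 40 N, if the wrist force passes 120 N, or if a joint passes its speed limit or range.

### The arm

A 6-joint arm with a two-finger parallel gripper is mounted at the origin on a cart in front of the work surface, level with it; the furniture and walls round the work are solid. World frame = base frame: x ahead of the robot, y to its left, z up, the work surface at z = 0. Lengths are in mm, angles in degrees, forces in N, time in s.
With the tool pointing down it reaches from about 300 to 775 mm from the base axis. Payload 14.6 kg.
Tool frame: the origin (TCP) lies at the very end of the fingers, on their centre line; the grasp point (between the pads) lies robot.grip_point_offset behind it (robot.grip_point_offset is the distance from the TCP to the grasp point, in mm); y points along the fingers, x is the direction in which the jaws open and shut, and the axes are right-handed (so a half turn about y gives the same grasp; the last joint's range is limited). The gripper opens to 94 mm and grips with 3 to 60 N. Pads are 16 mm wide; open, the fingers measure 119 mm over their backs; the gripper's body (75 mm by 177 mm) begins 78 mm behind the grasp point.
Start: joints at [63.85, 17.183, 87.147, -0, 75.671, -3.816], TCP at [208.998, 508.733, 205.446] pointing down, gripper open.
Joint ranges: [-173.82, 173.82], [-45.26, 126.66], [13.44, 144.39], [-59.66, 239.66], [0, 175.72], [-146.38, 146.38]. Speed limits (degrees/s): [127.2, 127.2, 147.25, 180, 180, 180].

### API

Orientations are given as a 3x3 rotation matrix whose columns are the frame's x, y, z axes.
In Python, from workcell import get_obs, cams, order, robot gives the robot as it stands. The module is installed in compiled form; this text tells all that it offers.
- The arm moves only by the shell command python3 -m creep 'ROWS' [FORCE]. ROWS is JSON, a list of rows, each a list of 7 numbers: the shift along the tool's x, y, z in m, then the turn, a rotation vector about the tool's x, y, z in degrees, then the closure in counts, from 0 (fully open) to 255 (shut). A call has 1 to 8 rows; each row shifts and turns the pose as measured when the row begins, along the tool's axes as they then stand; what a row does not reach is not made up. A row lasts 1/10 s, in which the tool goes at most 50 mm and 8.59 degrees, less where a joint would pass 70% of its speed; a pose out of reach is approached as far as the arm can. A call with a gripper value outside its range is refused whole. The fingers move at their own pace and stop on an object; FORCE is the grip in N (left out, the last holds). Time passes only in rows, so rows that do not move let the fingers close. It gives the time, the measured TCP pose, the force and the opening at its end, in the units of the state.
- get_obs(): the state, without advancing time (a new reading comes with each control period).
- cams.camera(name): name is "scene" or "top" or "wrist"; returns the picture (420x560x3 uint8, red, green, blue); there is no depth.
- cams.camera_model(name): a dict with "vertical_fov" (degrees; the focal length in pixels is half the picture's height over the tangent of half this angle, whatever the lens; pixels are square), "cx", "cy" (the principal point, pixels), "pose" (4x4, takes a point from camera to world coordinates); the wrist camera has in their place "hand_eye" (4x4, takes a point from camera to tool coordinates, whose origin is the TCP and whose axes are the tool frame's). Camera axes: x right, y up, looking along -z (the intrinsics and any distortion apply to the point x, -y, -z); pixel columns grow to the right and rows downward; lengths in mm; the calibration is good to about 2 mm. A picture is of the moment at which its call begins: read the wrist's pose just before it. camera_model takes no time and is no camera call.
- order.sign_off(): hands the job in, once; it reports no verdict.
The state is a dict: "clock": time; "joints": joint angles; "qvel": joint speeds; "tau": joint torques, N m; "ee_pos": TCP position; "orientation": TCP orientation; "force": force on the tool from outside, world axes, zero at the start; "wrist_torque": the same for the moment, N m; "gripper_width": finger opening in mm.
Only numpy, scipy, OpenCV 4.12 (cv2) and the standard library are available. Lean on these libraries where they do the work, as an engineer would, in place of code of your own. Each camera call takes 0.05 s, during which the arm holds its last target.

## Working session

There is one attempt and no reset: what is moved stays moved. The work goes in short steps, Python scripts to look and compute and a shell command to move; the robot and the scene stay as the last step left them, time stands still between calls to the robot, and variables do not carry over. Pictures are saved under pics/ and viewed, and the job is handed in when it is done.

```bash
mkdir -p pics; ls; python3 - <<'E'
from workcell import get_obs, cams, order, robot
import cv2, numpy as np
o=get_obs(); print(o); print(robot.grip_point_offset)
for n in ["scene","top","wrist"]:
    im=cams.camera(n); cv2.imwrite(f"pics/{n}0.png",im[:,:,::-1]); print(n,cams.camera_model(n))
E
```

```text
pics
{'clock': 0.0, 'joints': array([ 6.38513176e+01,  1.72162088e+01,  8.71806517e+01, -7.73062507e-04,
        7.56713547e+01, -3.81501851e+00]), 'qvel': array([ 0.11347596,  0.09634976,  0.00315941, -0.0154441 , -0.02146391,
        0.02284778]), 'tau': array([ 7.18386782e-04, -5.31809235e+01, -3.52739024e+01,  7.09018763e-02,
        2.43633776e-02, -1.20955106e-04]), 'ee_pos': array([208.87835351, 508.49966256, 204.87818801]), 'orientation': array([[ 3.79996296e-01, -5.12955758e-04, -9.24987866e-01],
       [ 9.24987244e-01, -1.07448850e-03,  3.79996636e-01],
       [-1.18881028e-03, -9.99999291e-01,  6.61758834e-05]]), 'force': array([ 0.21322125, -0.76899847, -0.38936636]), 'wrist_torque': array([-0.05232675, -0.01946273,  0.04782289]), 'gripper_width': 94.22969730585417}
18.8
scene {'vertical_fov': 45.82771650654245, 'cx': 280.30713665997206, 'cy': 209.47866451413148, 'pose': array([[ 6.40737429e-01,  2.75846253e-01, -7.16494516e-01,
        -3.74192990e+02],
       [-7.67315955e-01,  2.61813630e-01, -5.85388630e-01,
        -9.85684791e+02],
       [ 2.61107700e-02,  9.24858
[... 327 characters left out ...]
    [-9.99646644e-01,  1.88333848e-02, -1.87587453e-02,
        -2.65085515e+02],
       [-1.56593899e-02,  1.53008805e-01,  9.88100748e-01,
         1.46623860e+03],
       [ 0.00000000e+00,  0.00000000e+00,  0.00000000e+00,
         1.00000000e+00]])}
wrist {'vertical_fov': 67.11390451529759, 'cx': 279.8396095101463, 'cy': 210.36480191369265, 'hand_eye': array([[ 9.99998932e-01,  7.84017657e-04, -1.23318541e-03,
        -1.09499142e+00],
       [-1.39763887e-03,  2.66750094e-01, -9.63764719e-01,
        -1.79861208e+02],
       [-4.26656233e-04,  9.63765414e-01,  2.66750905e-01,
         7.72082494e+01],
       [ 0.00000000e+00,  0.00000000e+00,  0.00000000e+00,
         1.00000000e+00]])}
```

View pics/scene0.png

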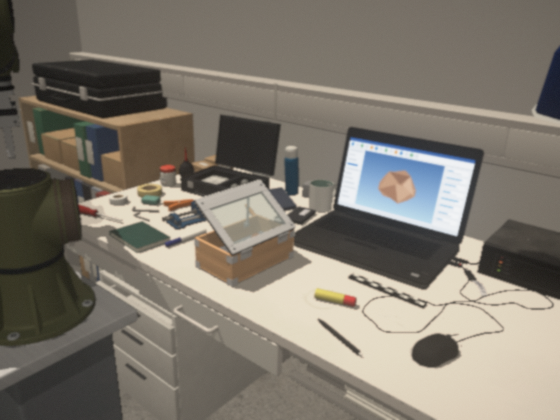

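View pics/top0.png

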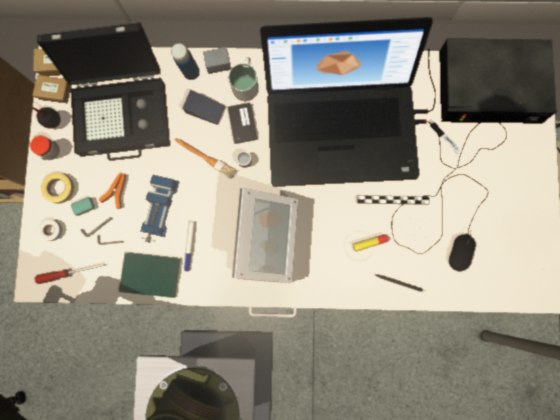

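View pics/wrist0.png

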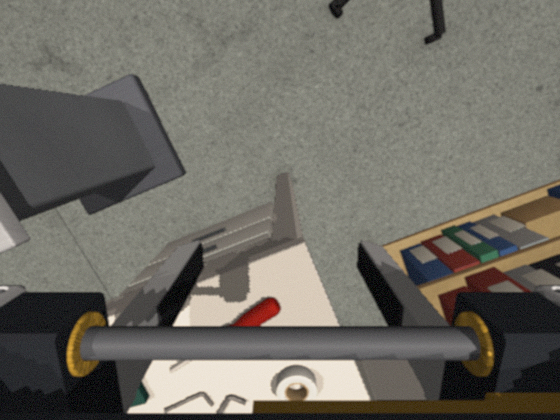

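```bash
python3 - <<'E'
import cv2
a=cv2.imread("pics/scene0.png")[165:295,170:320]; cv2.imwrite("pics/s0c.png",cv2.resize(a,None,fx=5,fy=4.5,interpolation=cv2.INTER_CUBIC) if 0 else cv2.resize(a,(690,598),interpolation=cv2.INTER_CUBIC))
b=cv2.imread("pics/top0.png")[175:295,210:330]; cv2.imwrite("pics/t0c.png",cv2.resize(b,(600,600),interpolation=cv2.INTER_CUBIC))
E
```

```text
(no output)
```

View pics/s0c.png

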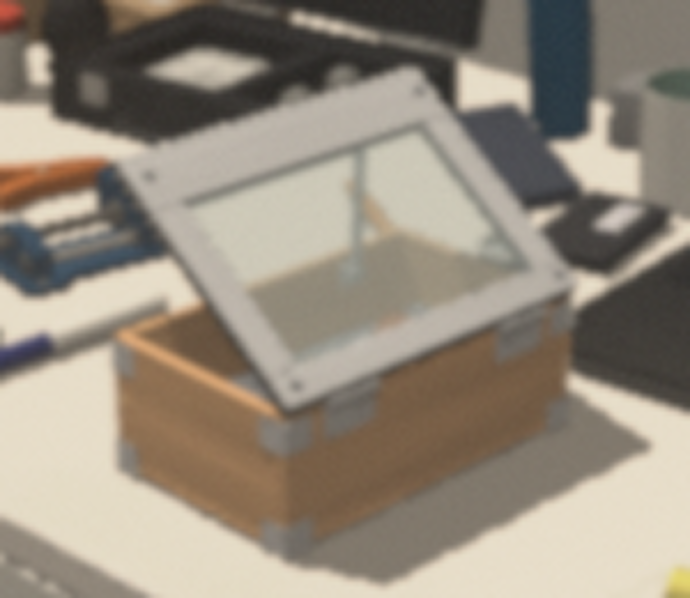

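View pics/t0c.png

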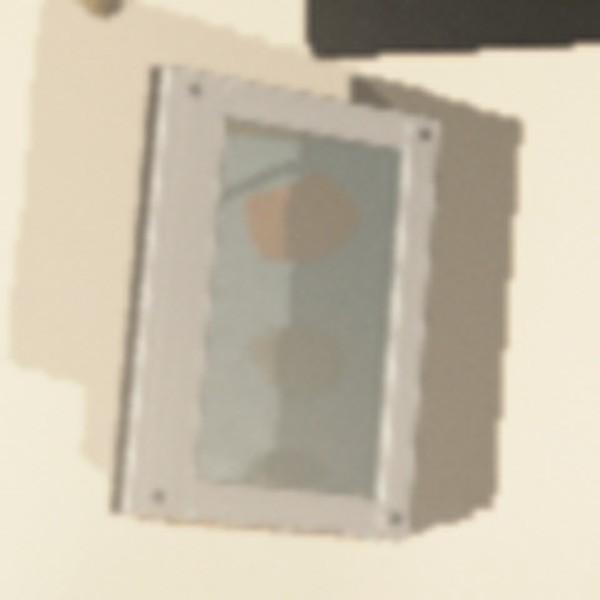

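```bash
cat > h.py <<'E'
import numpy as np
from workcell import cams
def proj(P,n):
    m=cams.camera_model(n); T=m['pose']; f=210/np.tan(np.radians(m['vertical_fov']/2))
    c=(np.atleast_2d(P)-T[:3,3])@T[:3,:3]
    return np.c_[m['cx']+f*c[:,0]/-c[:,2], m['cy']-f*c[:,1]/-c[:,2]]
def case2w(p,P):
    x,y,t=p[:3]; c,s=np.cos(t),np.sin(t); P=np.atleast_2d(P).astype(float)
    return np.c_[x+c*P[:,0]-s*P[:,1], y+s*P[:,0]+c*P[:,1], P[:,2]]
def lid(a,P):
    P=np.atleast_2d(P).astype(float); c,s=np.cos(a),np.sin(a)
    return np.c_[70+c*P[:,0]+s*P[:,2], P[:,1], 85-s*P[:,0]+c*P[:,2]]
E
python3 - <<'E'
from h import *
from scipy.optimize import least_squares
L=[[-170,110,11],[-170,-110,11],[0,110,11],[0,-110,11]]
tl=np.array([[241,188.4],[233.,277.4],[297.6,199.4],[291.6,282.4]])
sl=np.array([[261.3,179.8],[196.1,201.5]])
sb=np.array([[197.8,267.2],[232,285.2],[291.7,257.4],[195.7,238.9]]); B=[[-70,-110,0],[70,-110,0],[70,110,0],[-70,-110,85]]
def r(p):
    return np.concatenate([proj(case2w(p,lid(p[3],L)),'top')-tl, proj(case2w(p,lid(p[3],L[:2])),'scene')-sl, proj(case2w(p,B),'scene')-sb]).ravel()
s=least_squares(r,[450,30,-1.57,.62],x_scale=[100,100,1,1]); print(s.x,np.degrees(s.x[2])); print(r(s.x).reshape(-1,2).round(1))
p=s.x
for n,P in dict(tip=[-57,64,170],fl=lid(p[3],[-170,110,0])[0],nl=lid(p[3],[-170,-110,0])[0],front=[-100,0,85],ctr=[0,0,0]).items(): print(n,case2w(p,P).round(1))
for n,uv in dict(marker=[[191,222],[187,268]],brush=[[178,140],[235,176]],notepad=[[124,255],[180,255],[120,292],[180,296]],blue=[[150,180],[175,180],[145,240],[172,235]],lamp=[[232,135],[257,143],[245,158]]).items():
    m=cams.camera_model('top');T=m['pose'];f=210/np.tan(np.radians(m['vertical_fov']/2))
    for u,v in uv:
        d=T[:3,:3]@[(u-m['cx'])/f,-(v-m['cy'])/f,-1]; k=(8-T[2,3])/d[2]; print(n,(T[:3,3]+k*d).round(0))
E
```

```text
[ 467.16546776 -188.13571008   -1.62847336    0.58312938] -93.30465063680849
[[ 0.2 -1. ]
 [-0.2 -0.2]
 [ 0.8 -1.1]
 [ 0.4  0.1]
 [-2.  -0.1]
 [-1.5 -1.9]
 [-1.4  0.1]
 [ 0.9  2.6]
 [ 2.3  0.4]
 [-0.6 -1.4]]
tip [[ 534.3 -134.9  170. ]]
fl [[ 581.1 -122.7  178.6]]
nl [[ 361.5 -110.   178.6]]
front [[472.9 -88.3  85. ]]
ctr [[ 467.2 -188.1    0. ]]
marker [515.  27.   8.]
marker [388.  32.   8.]
brush [750.  76.   8.]
brush [648. -91.   8.]
notepad [420. 208.   8.]
notepad [423.  53.   8.]
notepad [319. 212.   8.]
notepad [311.  47.   8.]
blue [632. 149.   8.]
blue [633.  78.   8.]
blue [462. 152.   8.]
blue [478.  78.   8.]
lamp [767. -78.   8.]
lamp [ 745. -150.    8.]
lamp [ 701. -117.    8.]
```

```bash
cat >> h.py <<'E'
from scipy.spatial.transform import Rotation as Rn
from workcell import get_obs
CP=[467.2,-188.1,-1.62847,0.6]
def Rt(phi,p=None):
    p=p or CP; t=p[2]; e=np.array([np.cos(t),np.sin(t),0]); Z=np.array([0,0,1.]); f=np.radians(phi)
    y=e*np.cos(f)-Z*np.sin(f); x=-(e*np.sin(f)+Z*np.cos(f)); return np.c_[x,y,np.cross(x,y)]
def w2case(P,p=None):
    p=p or CP; d=np.array(P)-[p[0],p[1],0]; c,s=np.cos(p[2]),np.sin(p[2]); return np.array([c*d[0]+s*d[1],-s*d[0]+c*d[1],d[2]])
def plan(Pc,phi,n=None,vmax=45,p=None):
    "target TCP in case coords; prints rows (m, deg) for a straight move"
    p=p or CP
    o=get_obs(); R=o['orientation']; P=o['ee_pos']; Pt=case2w(p,Pc)[0]; Rg=Rt(phi,p)
    rv=Rn.from_matrix(R.T@Rg).as_rotvec(degrees=True); d=Pt-P
    n=n or max(1,int(np.ceil(max(np.linalg.norm(d)/vmax,np.linalg.norm(rv)/8.))))
    print('t',o['clock'].__round__(2),'tcp case',w2case(P,p).round(1),'F',o['force'].round(1),'w',round(o['gripper_width'],1),'| dist',d.round(1),'rot',rv.round(1),'n',n)
    Rr=Rn.from_matrix(R)
    for i in range(n):
        s=Rr.inv().apply(d/n)/1000; print([*s.round(3),*(rv/n).round(1)]); Rr=Rr*Rn.from_rotvec(rv/n,degrees=True)
E
python3 - <<'E'
from h import *
plan([-190,89,230],35)
E
```

```text
t 0.15 tcp case [-680.6 -298.   205. ] F [-0.5  0.6 -0.1] w 93.9 | dist [ 358.1 -512.1   25. ] rot [ -9.1 -17.5  54.4] n 14
[np.float64(-0.024), np.float64(-0.002), np.float64(-0.038), np.float64(-0.7), np.float64(-1.3), np.float64(3.9)]
[np.float64(-0.025), np.float64(0.0), np.float64(-0.037), np.float64(-0.7), np.float64(-1.3), np.float64(3.9)]
[np.float64(-0.026), np.float64(0.002), np.float64(-0.036), np.float64(-0.7), np.float64(-1.3), np.float64(3.9)]
[np.float64(-0.026), np.float64(0.005), np.float64(-0.036), np.float64(-0.7), np.float64(-1.3), np.float64(3.9)]
[np.float64(-0.027), np.float64(0.007), np.float64(-0.035), np.float64(-0.7), np.float64(-1.3), np.float64(3.9)]
[np.float64(-0.027), np.float64(0.009), np.float64(-0.035), np.float64(-0.7), np.float64(-1.3), np.float64(3.9)]
[np.float64(-0.027), np.float64(0.011), np.float64(-0.034), np.float64(-0.7), np.float64(-1.3), np.float64(3.9)]
[np.float64(-0.027), np.float64(0.013), np.float64(-0.033), np.float64(-0.7), np.float64(-1.3), np.float64(3.9)]
[np.float64(-0.027), np.float64(0.016), np.float64(-0.032), np.float64(-0.7), np.float64(-1.3), np.float64(3.9)]
[np.float64(-0.026), np.float64(0.018), np.float64(-0.032), np.float64(-0.7), np.float64(-1.3), np.float64(3.9)]
[np.float64(-0.025), np.float64(0.02), np.float64(-0.031), np.float64(-0.7), np.float64(-1.3), np.float64(3.9)]
[np.float64(-0.025), np.float64(0.022), np.float64(-0.03), np.float64(-0.7), np.float64(-1.3), np.float64(3.9)]
[np.float64(-0.024), np.float64(0.024), np.float64(-0.029), np.float64(-0.7), np.float64(-1.3), np.float64(3.9)]
[np.float64(-0.023), np.float64(0.026), np.float64(-0.028), np.float64(-0.7), np.float64(-1.3), np.float64(3.9)]
```

```bash
python3 -m creep '[[-0.024,-0.004,-0.038,-0.7,-1.3,3.9,255],[-0.025,-0.002,-0.037,-0.7,-1.3,3.9,255],[-0.026,0.0,-0.036,-0.7,-1.3,3.9,255],[-0.026,0.003,-0.036,-0.7,-1.3,3.9,255],[-0.027,0.005,-0.035,-0.7,-1.3,3.9,255],[-0.027,0.007,-0.035,-0.7,-1.3,3.9,255],[-0.027,0.009,-0.034,-0.7,-1.3,3.9,255]]' 20
sed -i 's/print(\[\*s.round(3),\*(rv\/n).round(1)\])/print([float(v) for v in (*s.round(4),*(rv\/n).round(1))])/' h.py
python3 - <<'E'
from h import *
print(get_obs()['joints'].round(1))
plan([-190,89,230],35)
E
```

```text
clock: 0.85
ee_pos: [393.3, 248.4, 234.2]
orientation: [[0.197, -0.064, -0.978], [0.854, -0.478, 0.204], [-0.481, -0.876, -0.04]]
force: [0.6, 0.5, 0.2]
gripper_width: 41.3
[ 38.9  18.4  86.2 -19.6  96.8 -37.4]
t 0.85 tcp case [-431.5  -98.9  234.2] F [0.6 0.5 0.2] w 41.3 | dist [ 173.7 -252.    -4.2] rot [-4.  -7.9 26. ] n 7
[-0.0256, 0.0162, -0.0316, -0.6, -1.1, 3.7]
[-0.0251, 0.0181, -0.0309, -0.6, -1.1, 3.7]
[-0.0244, 0.02, -0.0302, -0.6, -1.1, 3.7]
[-0.0237, 0.0219, -0.0295, -0.6, -1.1, 3.7]
[-0.0228, 0.0237, -0.0289, -0.6, -1.1, 3.7]
[-0.0217, 0.0254, -0.0282, -0.6, -1.1, 3.7]
[-0.0206, 0.027, -0.0275, -0.6, -1.1, 3.7]
```

```bash
python3 -m creep '[[-0.026,0.016,-0.032,-0.6,-1.1,3.7,255],[-0.025,0.018,-0.031,-0.6,-1.1,3.7,255],[-0.024,0.020,-0.030,-0.6,-1.1,3.7,255],[-0.024,0.022,-0.0295,-0.6,-1.1,3.7,255],[-0.023,0.024,-0.029,-0.6,-1.1,3.7,255],[-0.022,0.025,-0.028,-0.6,-1.1,3.7,255],[-0.020,0.027,-0.027,-0.6,-1.1,3.7,255],[0,0,0,0,0,0,255]]'
python3 - <<'E'
from h import *
import cv2
print(get_obs()['joints'].round(1))
plan([-190,89,230],35)
o=get_obs();im=cams.camera('wrist'); cv2.imwrite('pics/w1.png',im[:,:,::-1]); np.savez('w1.npz',P=o['ee_pos'],R=o['orientation'])
im=cams.camera('scene'); cv2.imwrite('pics/s1.png',im[:,:,::-1])
E
```

```text
clock: 1.65
ee_pos: [574.3, -17.7, 230.6]
orientation: [[0.026, -0.048, -0.999], [0.555, -0.83, 0.054], [-0.831, -0.556, 0.005]]
force: [-0.7, 0.5, -0.2]
gripper_width: 0.3
[ 16.   31.3  80.3 -51.8  92.9 -61.8]
t 1.65 tcp case [-176.3   97.1  230.6] F [-0.7  0.5 -0.2] w 0.3 | dist [-7.3 14.2 -0.6] rot [ 0.   0.3 -1.2] n 1
[0.0082, -0.0111, 0.008, 0.0, 0.3, -1.2]
```

View pics/w1.png

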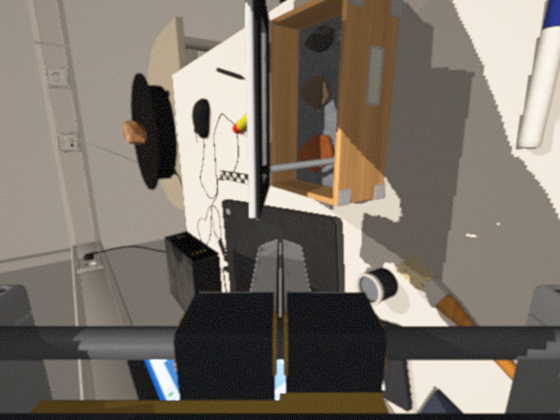

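View pics/s1.png

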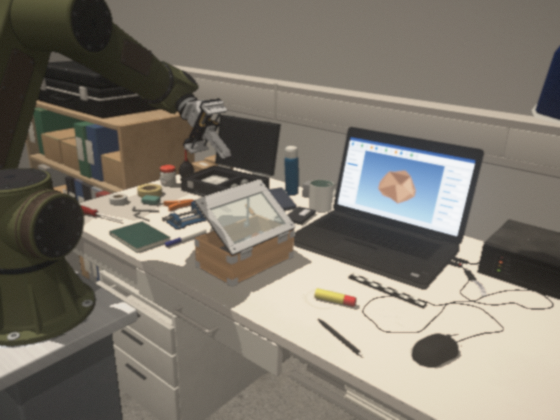

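```bash
python3 - <<'E'
import cv2
a=cv2.imread("pics/w1.png")
cv2.imwrite("pics/w1c.png",cv2.resize(a[120:240,220:400],(800,533),interpolation=cv2.INTER_CUBIC))
cv2.imwrite("pics/w1d.png",cv2.resize(a[0:120,220:410],(800,505),interpolation=cv2.INTER_CUBIC))
E
```

```text
(no output)
```

View pics/w1c.png

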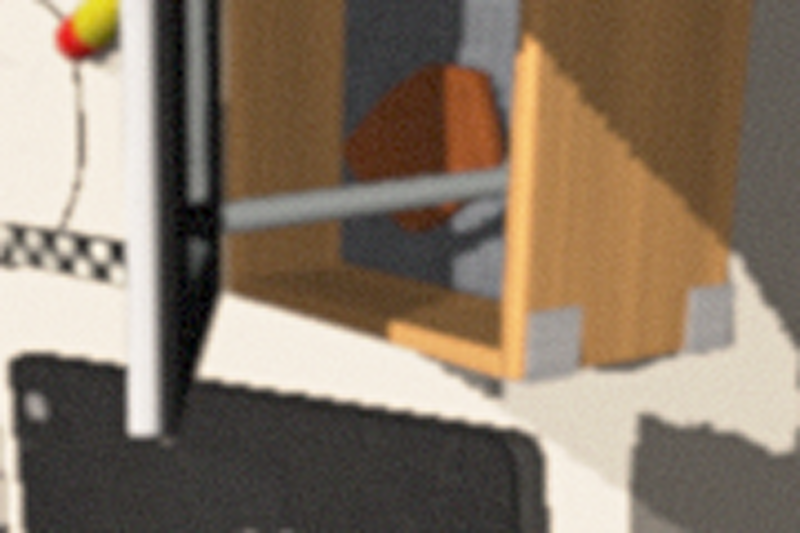

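View pics/w1d.png

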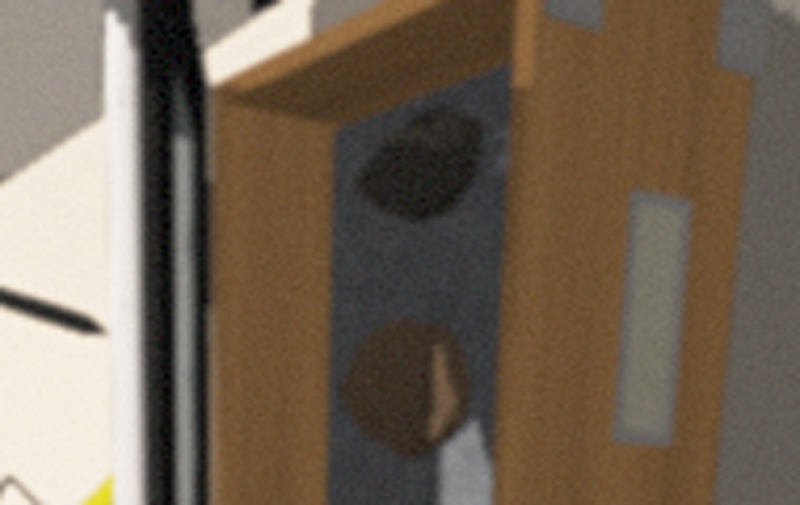

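```bash
cat >> h.py <<'E'
def wproj(Pw,P,R):
    m=cams.camera_model('wrist'); H=m['hand_eye']; f=210/np.tan(np.radians(m['vertical_fov']/2))
    t=(np.atleast_2d(Pw)-P)@R; c=(t-H[:3,3])@H[:3,:3]
    return np.c_[m['cx']+f*c[:,0]/-c[:,2], m['cy']-f*c[:,1]/-c[:,2]]
E
python3 - <<'E'
from h import *
from scipy.optimize import least_squares
z=np.load('w1.npz'); P,R=z['P'],z['R']
C=lambda a: np.array(a)/4.4444+[220,120]
L=[[-170,110,11],[-170,-110,11],[0,110,11],[0,-110,11]]
tl=np.array([[241,188.4],[233.,277.4],[297.6,199.4],[291.6,282.4]])
sl=np.array([[261.3,179.8],[196.1,201.5]])
sb=np.array([[197.8,267.2],[232,285.2],[291.7,257.4],[195.7,238.9]]); B=[[-70,-110,0],[70,-110,0],[70,110,0],[-70,-110,85]]
WL=[[-170,110,11],[-170,110,4]]; wl=np.array([C([128,437]),C([160,437])])
WC=[[-70,110,85],[-70,110,0]]; wc=np.array([C([522,378]),C([733,345])])
# line points on front bottom edge / rim: only columns at given rows
def r(p,full=False):
    a=np.concatenate([proj(case2w(p,lid(p[3],L)),'top')-tl, proj(case2w(p,lid(p[3],L[:2])),'scene')-sl, proj(case2w(p,B),'scene')-sb])
    b=np.concatenate([wproj(case2w(p,lid(p[3],WL)),P,R)-wl, wproj(case2w(p,WC),P,R)-wc])
    e=wproj(case2w(p,[[-70,-110,0],[-70,110,0]]),P,R)
    # col at row 17.8 (d (750,75)) => 398.1
    k=(17.8-e[0,1])/(e[1,1]-e[0,1]); col=e[0,0]+k*(e[1,0]-e[0,0])-398.1
    if full: print(a.round(1),'\n',b.round(1),col)
    return np.concatenate([a.ravel()/2,b.ravel(),[col]])
s=least_squares(r,[467,-188,-1.6,.6],x_scale=[100,100,1,1],loss='soft_l1'); print(s.x,np.degrees(s.x[2])); r(s.x,True)
p=list(s.x)
rod=wproj(case2w(p,[[-57,64,170],[-57,60.5,85]]),P,R); print('rod pred',rod, 'ball seen',C([200,218]),'line',C([228,215]),C([505,183]))
print('tcp case',w2case(P,p))
E
```

```text
[ 467.38577891 -188.47444339   -1.60763768    0.61838445] -92.11085399657964
[[ 0.7 -0.9]
 [ 2.1  0.4]
 [ 0.3 -1.8]
 [ 1.5 -0.5]
 [-1.8 -1.5]
 [-0.3 -2.9]
 [-1.1  0.7]
 [ 2.2  2.8]
 [ 2.2 -0. ]
 [-0.3 -1. ]] 
 [[ 0.1  0.2]
 [ 0.1  0.2]
 [-1.2 -0. ]
 [ 0.3 -1.6]] 1.0936031796096017
rod pred [[265.18956298 168.68969569]
 [329.81529327 160.00741178]] ball seen [265.00045   169.0504905] line [271.30051301 168.37548375] [333.62613626 161.17541175]
tcp case [-174.58307759  100.52173972  230.61178071]
```

```bash
sed -i 's/^CP=.*/CP=[467.4,-188.5,-1.6076,0.618]/' h.py; python3 - <<'E'
from h import *
for s in (200,135): print(lid(.618,[-s,90,-18.5]))
plan(lid(.618,[-205,90,-18.5])[0],36)
E
```

```text
[[-103.72679518   90.          185.80302891]]
[[-50.74926678  90.         148.14162313]]
t 1.75 tcp case [-177.5   99.5  231.7] F [-1.1 -0.2  0.8] w 0.2 | dist [-12.  -69.3 -43. ] rot [-0.9 -0.4 -2. ] n 2
[-0.0017, 0.041, 0.0041, -0.4, -0.2, -1.0]
[-0.0024, 0.0409, 0.0044, -0.4, -0.2, -1.0]
```

```bash
python3 -m creep '[[-0.0013,0.027,0.003,-0.3,-0.1,-0.7,255],[-0.0013,0.027,0.003,-0.3,-0.1,-0.7,255],[-0.0013,0.020,0.003,-0.3,-0.1,-0.6,255],[0,0,0,0,0,0,255]]'
python3 - <<'E'
from h import *
import cv2
o=get_obs(); print(o['joints'].round(1))
plan(lid(.618,[-205,90,-18.5])[0],36)
o=get_obs();im=cams.camera('wrist'); cv2.imwrite('pics/w2.png',im[:,:,::-1]); np.savez('w2.npz',P=o['ee_pos'],R=o['orientation'])
P,R=o['ee_pos'],o['orientation']
print(wproj(P,P,R),'ball',wproj(case2w(CP,[-57,64,170]),P,R),'lidcorner',wproj(case2w(CP,lid(.618,[-170,110,4])),P,R),'rimcorner',wproj(case2w(CP,[-70,110,85]),P,R))
E
```

```text
clock: 2.15
ee_pos: [560.3, -74.1, 192.8]
orientation: [[0.025, -0.022, -0.999], [0.592, -0.805, 0.033], [-0.805, -0.593, -0.007]]
force: [-0.4, 0.5, 0.2]
gripper_width: 0.4
[ 10.7  28.7  88.4 -52.4  83.2 -60.7]
t 2.15 tcp case [-117.8   88.6  192.8] F [-0.4  0.5  0.2] w 0.4 | dist [  1.  -10.   -4.1] rot [ 0.4 -0.2  0.3] n 1
[-0.0026, 0.0105, -0.0013, 0.4, -0.2, 0.3]
[[281.54014788 254.94853663]] ball [[258.27395022 192.97018451]] lidcorner [[247.66412909 256.7802885 ]] rimcorner [[343.2290064  231.13812586]]
```

View pics/w2.png

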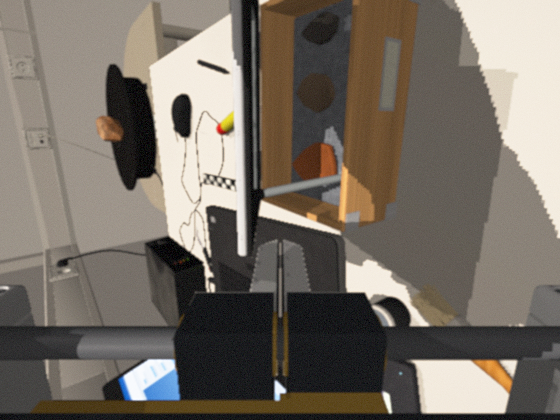

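```bash
python3 - <<'E'
import cv2
a=cv2.imread("pics/w2.png")
cv2.imwrite("pics/w2c.png",cv2.resize(a[165:315,200:400],(800,600),interpolation=cv2.INTER_CUBIC))
E
```

```text
(no output)
```

View pics/w2c.png

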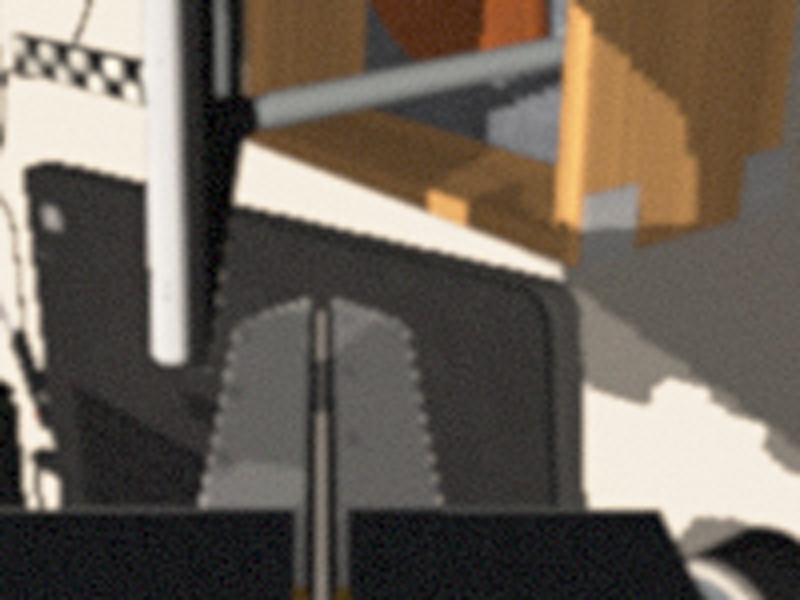

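```bash
python3 - <<'E'
from h import *
plan(lid(.618,[-135,90,-18.5])[0],36,n=4)
E
```

```text
t 2.2 tcp case [-118.7   89.1  193.6] F [0.4 0.1 0.2] w 0.5 | dist [ -1.6 -67.9 -45.5] rot [ 0.5 -0.2  0.3] n 4
[-0.0009, 0.0204, -0.0001, 0.1, -0.0, 0.1]
[-0.0009, 0.0204, -0.0001, 0.1, -0.0, 0.1]
[-0.0008, 0.0204, -0.0001, 0.1, -0.0, 0.1]
[-0.0008, 0.0204, -0.0002, 0.1, -0.0, 0.1]
```

```bash
python3 -m creep '[[-0.0005,0.020,0,0.1,0,0.1,255],[-0.0005,0.020,0,0.1,0,0.1,255],[0,0.018,0,0,0,0,255],[0,0.008,0,0,0,0,255],[0,0,0,0,0,0,255]]'
python3 - <<'E'
from h import *
import cv2
o=get_obs(); print(o['joints'].round(1))
plan(lid(.618,[-135,90,-18.5])[0],36)
o=get_obs();im=cams.camera('wrist'); cv2.imwrite('pics/w3.png',cv2.resize(im[120:320,150:420,::-1],(800,593),interpolation=cv2.INTER_CUBIC))
E
```

```text
clock: 2.7
ee_pos: [562.0, -121.3, 158.8]
orientation: [[0.028, -0.016, -0.999], [0.591, -0.806, 0.029], [-0.806, -0.591, -0.014]]
force: [-0.0, 0.9, 0.3]
gripper_width: 0.3
[  6.1  30.2  91.4 -55.2  77.1 -59.2]
t 2.7 tcp case [-70.7  92.1 158.8] F [-0.   0.9  0.3] w 0.3 | dist [ -2.8 -19.8 -10.6] rot [ 0.8 -0.4  0.2] n 1
[-0.0032, 0.0223, 0.0024, 0.8, -0.4, 0.2]
```

View pics/w3.png

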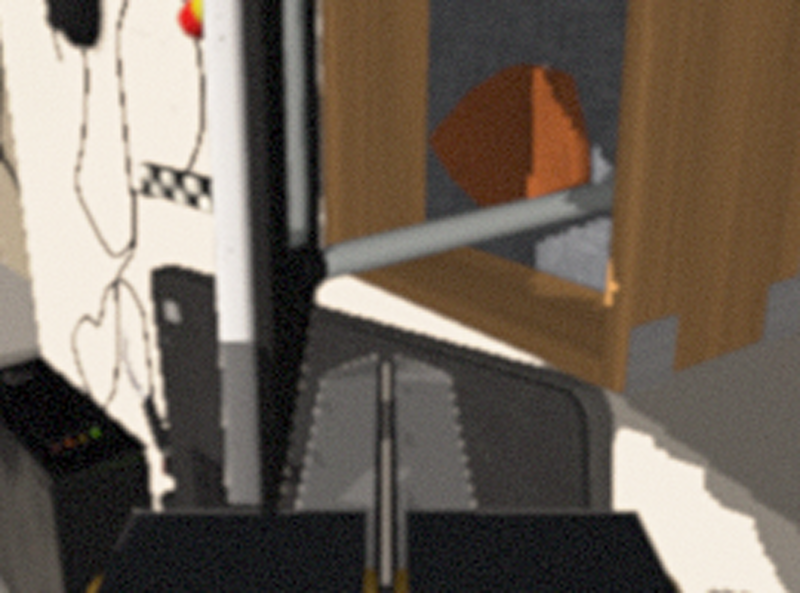

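```bash
python3 -m creep '[[-0.0012,0.011,0.001,0.4,-0.2,0.1,255],[-0.0012,0.011,0.001,0.4,-0.2,0.1,255],[0,0,0,0,0,0,255]]'
python3 - <<'E'
from h import *
import cv2
o=get_obs(); print(o['joints'].round(1))
plan(lid(.618,[-135,90,-18.5])[0],36)
plan(lid(.618,[-135,30,-18.5])[0],36,n=8)
o=get_obs();im=cams.camera('wrist'); cv2.imwrite('pics/w4.png',cv2.resize(im[120:320,150:420,::-1],(800,593),interpolation=cv2.INTER_CUBIC))
E
```

```text
clock: 3.05
ee_pos: [560.4, -139.6, 148.6]
orientation: [[0.022, -0.027, -0.999], [0.588, -0.808, 0.035], [-0.809, -0.588, -0.001]]
force: [0.5, -0.2, -0.6]
gripper_width: 0.5
[  4.3  31.   91.9 -56.   75.8 -59.4]
t 3.05 tcp case [-52.3  91.2 148.6] F [ 0.5 -0.2 -0.6] w 0.5 | dist [-1.2 -1.5 -0.4] rot [0.1 0.  0. ] n 1
[-0.0006, 0.0015, 0.0012, 0.1, 0.0, 0.0]
t 3.05 tcp case [-52.3  91.2 148.6] F [ 0.5 -0.2 -0.6] w 0.5 | dist [-61.2   0.7  -0.4] rot [0.1 0.  0. ] n 8
[-0.0001, 0.0002, 0.0076, 0.0, 0.0, 0.0]
[-0.0001, 0.0002, 0.0076, 0.0, 0.0, 0.0]
[-0.0001, 0.0002, 0.0076, 0.0, 0.0, 0.0]
[-0.0001, 0.0002, 0.0076, 0.0, 0.0, 0.0]
[-0.0001, 0.0002, 0.0076, 0.0, 0.0, 0.0]
[-0.0001, 0.0002, 0.0076, 0.0, 0.0, 0.0]
[-0.0001, 0.0002, 0.0076, 0.0, 0.0, 0.0]
[-0.0001, 0.0002, 0.0076, 0.0, 0.0, 0.0]
```

View pics/w4.png

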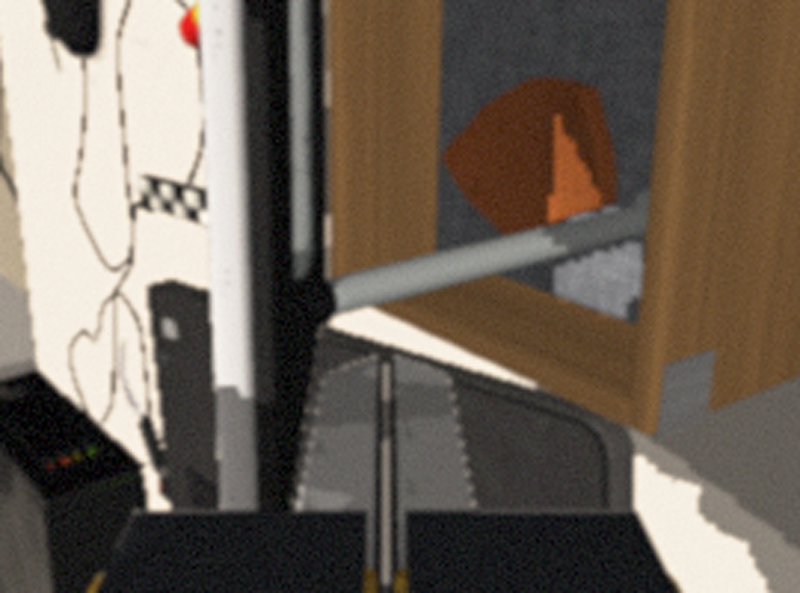

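```bash
python3 -m creep '[[0,0,0.007,0,0,0,255],[0,0,0.007,0,0,0,255],[0,0,0.007,0,0,0,255]]'
python3 -m creep '[[0,0,0.006,0,0,0,255],[0,0,0.006,0,0,0,255]]'
python3 - <<'E'
from h import *
import cv2
o=get_obs(); print(o['joints'].round(1))
plan(lid(.618,[-135,30,-18.5])[0],36,n=1)
im=cams.camera('wrist'); cv2.imwrite('pics/w5.png',cv2.resize(im[120:320,150:420,::-1],(800,593),interpolation=cv2.INTER_CUBIC))
E
```

```text
clock: 3.4
ee_pos: [538.6, -138.2, 149.0]
orientation: [[0.023, -0.026, -0.999], [0.588, -0.808, 0.035], [-0.808, -0.589, -0.003]]
force: [1.6, 0.9, -0.6]
gripper_width: 0.3
clock: 3.6
ee_pos: [525.2, -137.5, 149.3]
orientation: [[0.023, -0.026, -0.999], [0.588, -0.808, 0.034], [-0.808, -0.589, -0.003]]
force: [-0.0, 0.4, -0.1]
gripper_width: 0.8
[  4.8  27.2  97.8 -56.3  74.9 -57.3]
t 3.6 tcp case [-53.1  55.9 149.3] F [-0.   0.4 -0.1] w 0.8 | dist [-26.   -1.4  -1.1] rot [ 0.2 -0.1  0.1] n 1
[-0.0005, 0.0025, 0.0259, 0.2, -0.1, 0.1]
```

View pics/w5.png

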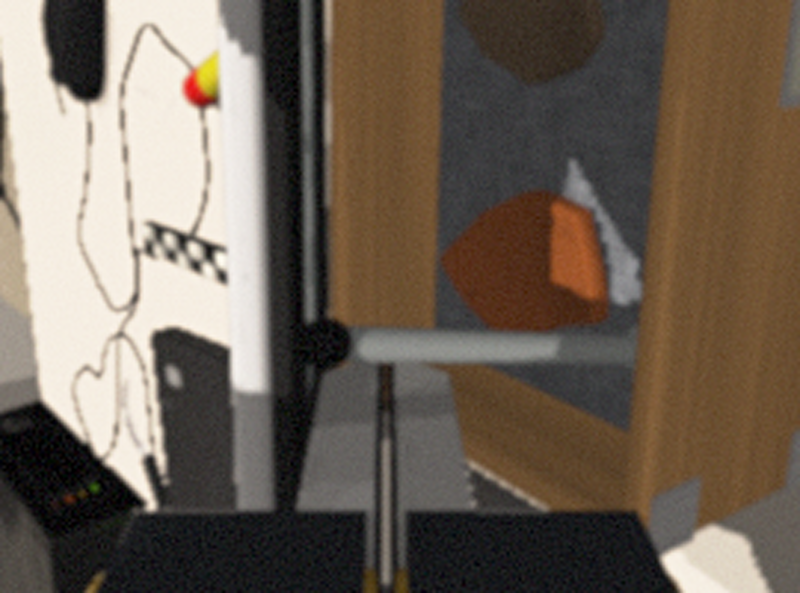

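```bash
python3 -m creep '[[0,0,0.007,0,0,0,255]]'
python3 - <<'E'
from h import *
import cv2
print(get_obs()['force'])
im=cams.camera('wrist'); cv2.imwrite('pics/w6.png',cv2.resize(im[120:320,150:420,::-1],(800,593),interpolation=cv2.INTER_CUBIC))
E
```

```text
clock: 3.75
ee_pos: [517.4, -137.2, 149.3]
orientation: [[0.023, -0.026, -0.999], [0.588, -0.808, 0.034], [-0.808, -0.589, -0.003]]
force: [0.6, 0.2, -0.4]
gripper_width: 0.3
[ 0.59363056  0.16017134 -0.35595806]
```

View pics/w6.png

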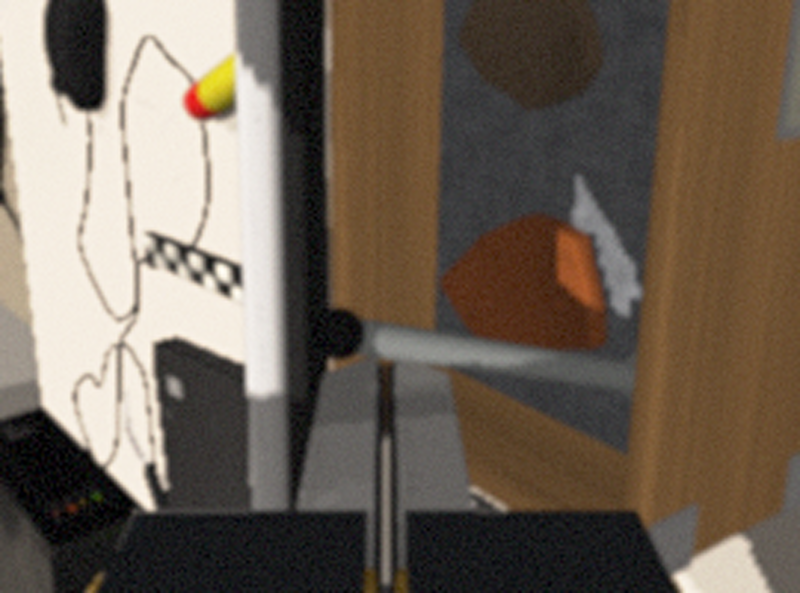

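```bash
python3 -m creep '[[0,0,0.004,0,0,0,255]]'; python3 -m creep '[[0,0,0,0,0,0,255]]'
python3 - <<'E'
from h import *
import cv2
print(get_obs()['force'])
im=cams.camera('wrist'); cv2.imwrite('pics/w7.png',cv2.resize(im[120:320,150:420,::-1],(800,593),interpolation=cv2.INTER_CUBIC))
E
```

```text
clock: 3.9
ee_pos: [512.2, -136.8, 149.0]
orientation: [[0.022, -0.026, -0.999], [0.588, -0.808, 0.034], [-0.808, -0.589, -0.002]]
force: [2.0, 0.8, -1.5]
gripper_width: 0.3
clock: 4.0
ee_pos: [511.7, -136.7, 148.9]
orientation: [[0.022, -0.026, -0.999], [0.589, -0.808, 0.034], [-0.808, -0.589, -0.002]]
force: [-0.7, 0.4, 0.0]
gripper_width: 0.1
[-0.67978946  0.38745249  0.01874694]
```

View pics/w7.png

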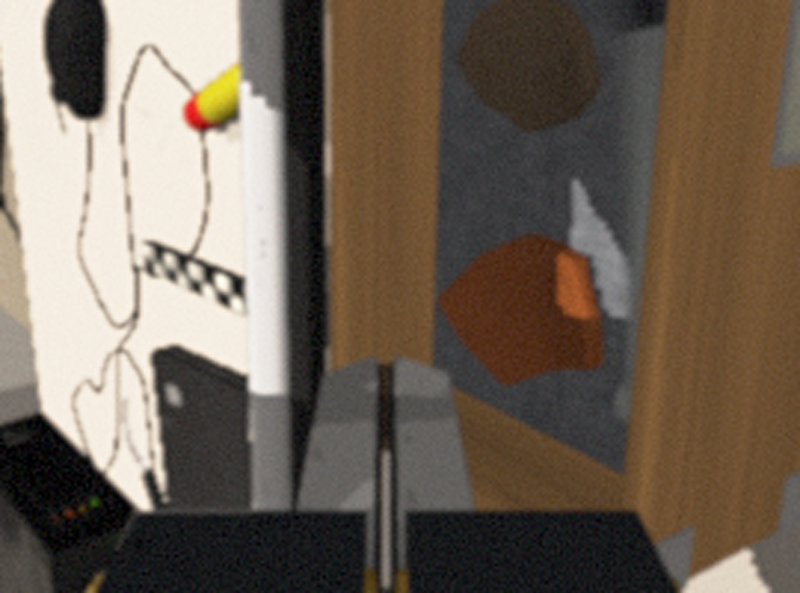

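```bash
cat >> h.py <<'E'
from scipy.optimize import brentq
H=12.5
def now():
    o=get_obs(); P=w2case(o['ee_pos']); y=o['orientation'][:,1]; phi=np.arcsin(-y[2]); u=np.array([np.sin(phi),np.cos(phi)]);yy=np.array([np.cos(phi),-np.sin(phi)])
    E=lambda a: lid(a,[-170,0,0])[0][[0,2]]-P[[0,2]]
    f=lambda a:E(a)@u-H
    a=brentq(f,-.5,.9) if f(-.5)*f(.9)<0 else np.nan
    print('t',round(o['clock'],2),'case',P.round(1),'phi',np.degrees(phi).round(1),'a_est',round(a,3),'ins',(-E(a)@yy).round(1),'lipz',(85+170*np.sin(a)).round(1),'F',o['force'].round(1),'j4',o['joints'][3].round(1))
    return a
def target(a,d,phi,h=H,y=42):
    p=np.radians(phi); E=lid(a,[-170,y,0])[0]
    return E+d*np.array([np.cos(p),0,-np.sin(p)])-h*np.array([np.sin(p),0,np.cos(p)])
E
python3 - <<'E'
from h import *
now()
for a,d in ((.57,34),(.45,31),(.3,28),(.15,26),(.05,25),(0,25),(-.05,25)): print(a,target(a,d,36).round(1))
plan(target(.45,31,36),36,n=4); plan(target(.3,28,36),36,n=8)
E
```

```text
t 4.05 case [-53.4  42.5 148.9] phi 36.1 a_est 0.58 ins 32.4 lipz 178.1 F [-1.2  1.3 -2. ] j4 -56.3
0.57 [-53.   42.  146.6]
0.45 [-65.3  42.  130.6]
0.3 [-77.1  42.  108.7]
0.15 [-84.4  42.   85. ]
0.05 [-86.9  42.   68.7]
0 [-87.1  42.   60.2]
-0.05 [-86.9  42.   51.7]
t 4.05 tcp case [-53.4  42.5 148.9] F [-1.2  1.3 -2. ] w 0.4 | dist [ -0.1  12.  -18.3] rot [ 0.2 -0.   0.1] n 4
[0.0055, 0.0003, 0.0001, 0.0, -0.0, 0.0]
[0.0055, 0.0003, 0.0001, 0.0, -0.0, 0.0]
[0.0055, 0.0003, 0.0001, 0.0, -0.0, 0.0]
[0.0055, 0.0003, 0.0001, 0.0, -0.0, 0.0]
t 4.05 tcp case [-53.4  42.5 148.9] F [-1.2  1.3 -2. ] w 0.4 | dist [  0.4  23.7 -40.2] rot [ 0.2 -0.   0.1] n 8
[0.0058, 0.0006, 0.0001, 0.0, -0.0, 0.0]
[0.0058, 0.0006, 0.0001, 0.0, -0.0, 0.0]
[0.0058, 0.0006, 0.0001, 0.0, -0.0, 0.0]
[0.0058, 0.0006, 0.0001, 0.0, -0.0, 0.0]
[0.0058, 0.0006, 0.0001, 0.0, -0.0, 0.0]
[0.0058, 0.0006, 0.0001, 0.0, -0.0, 0.0]
[0.0058, 0.0006, 0.0001, 0.0, -0.0, 0.0]
[0.0058, 0.0006, 0.0001, 0.0, -0.0, 0.0]
```

Force about -2 N in z: the lid rests on the finger. Nearly a pure tool +x motion lowers it.

```bash
python3 -m creep '[[0.003,0,0,0,0,0,255],[0.0045,0,0,0,0,0,255],[0.005,0,0,0,0,0,255],[0.005,0,0,0,0,0,255]]'
python3 - <<'E'
from h import *
import cv2
now(); plan(target(.3,28,36),36,n=5)
im=cams.camera('wrist'); cv2.imwrite('pics/w8.png',cv2.resize(im[120:320,150:420,::-1],(800,593),interpolation=cv2.INTER_CUBIC))
E
```

```text
clock: 4.45
ee_pos: [512.4, -126.0, 133.5]
orientation: [[0.022, -0.027, -0.999], [0.589, -0.808, 0.035], [-0.808, -0.589, -0.002]]
force: [-0.6, -0.3, -2.0]
gripper_width: 0.0
t 4.45 case [-64.2  42.7 133.5] phi 36.1 a_est 0.469 ins 30.8 lipz 161.8 F [-0.6 -0.3 -2. ] j4 -56.1
t 4.45 tcp case [-64.2  42.7 133.5] F [-0.6 -0.3 -2. ] w 0.0 | dist [ -0.2  13.  -24.9] rot [ 0.2 -0.   0.1] n 5
[0.0055, 0.0008, 0.0001, 0.0, -0.0, 0.0]
[0.0055, 0.0008, 0.0001, 0.0, -0.0, 0.0]
[0.0055, 0.0008, 0.0001, 0.0, -0.0, 0.0]
[0.0055, 0.0008, 0.0001, 0.0, -0.0, 0.0]
[0.0055, 0.0008, 0.0001, 0.0, -0.0, 0.0]
```

View pics/w8.png

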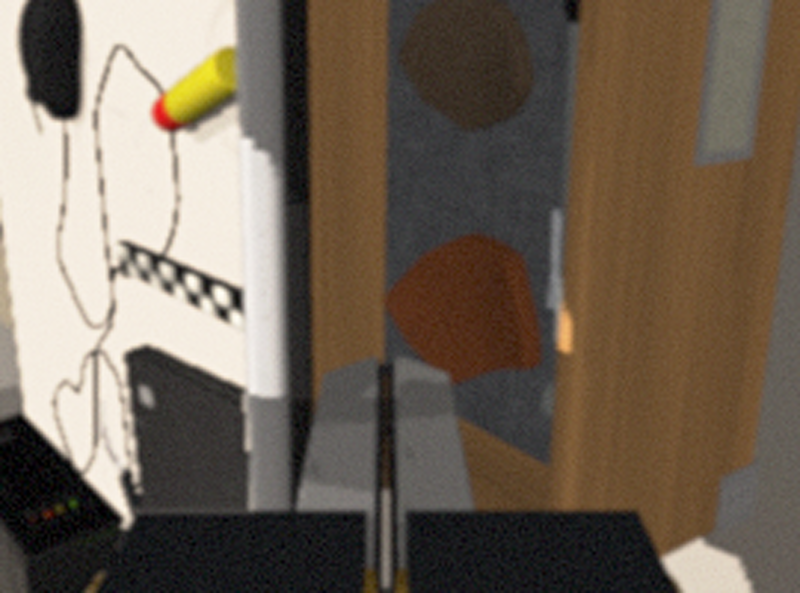

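```bash
python3 -m creep '[[0.0053,0.0003,0,0,0,0,255],[0.0053,0.0003,0,0,0,0,255],[0.0053,0.0003,0,0,0,0,255],[0.0053,0.0003,0,0,0,0,255],[0.005,0,0,0,0,0,255]]'
python3 - <<'E'
from h import *
now(); plan(target(.15,25,36),36,n=5)
E
```

```text
clock: 5.0
ee_pos: [512.9, -109.9, 109.0]
orientation: [[0.021, -0.027, -0.999], [0.589, -0.808, 0.034], [-0.808, -0.589, -0.001]]
force: [-0.4, -0.1, -1.8]
gripper_width: 0.5
t 5.0 case [-80.2  42.6 109. ] phi 36.1 a_est 0.291 ins 24.8 lipz 133.7 F [-0.4 -0.1 -1.8] j4 -55.9
t 5.0 tcp case [-80.2  42.6 109. ] F [-0.4 -0.1 -1.8] w 0.5 | dist [ -0.4   5.  -23.4] rot [0.1 0.  0.1] n 5
[0.0044, 0.002, 0.0001, 0.0, 0.0, 0.0]
[0.0044, 0.0019, 0.0001, 0.0, 0.0, 0.0]
[0.0044, 0.0019, 0.0001, 0.0, 0.0, 0.0]
[0.0044, 0.0019, 0.0001, 0.0, 0.0, 0.0]
[0.0044, 0.0019, 0.0001, 0.0, 0.0, 0.0]
```

```bash
python3 -m creep '[[0.0044,0.0016,0,0,0,0,255],[0.0042,0.0019,0,0,0,0,255],[0.004,0.0019,0,0,0,0,255],[0.004,0.0019,0,0,0,0,255],[0.004,0.0019,0,0,0,0,255]]'
python3 - <<'E'
from h import *
import cv2
now(); plan(target(.04,24,36),36,n=6)
im=cams.camera('wrist'); cv2.imwrite('pics/w9.png',im[:,:,::-1])
E
```

```text
clock: 5.5
ee_pos: [513.2, -104.3, 84.9]
orientation: [[0.021, -0.027, -0.999], [0.589, -0.807, 0.034], [-0.808, -0.59, -0.001]]
force: [-0.3, 0.3, -2.3]
gripper_width: 0.4
t 5.5 case [-85.9  42.7  84.9] phi 36.1 a_est 0.144 ins 24.5 lipz 109.4 F [-0.3  0.3 -2.3] j4 -56.2
t 5.5 tcp case [-85.9  42.7  84.9] F [-0.3  0.3 -2.3] w 0.4 | dist [ -0.6   2.  -17.3] rot [0.2 0.  0.1] n 6
[0.0025, 0.0014, 0.0001, 0.0, 0.0, 0.0]
[0.0025, 0.0014, 0.0001, 0.0, 0.0, 0.0]
[0.0025, 0.0014, 0.0001, 0.0, 0.0, 0.0]
[0.0025, 0.0014, 0.0001, 0.0, 0.0, 0.0]
[0.0025, 0.0014, 0.0001, 0.0, 0.0, 0.0]
[0.0025, 0.0014, 0.0001, 0.0, 0.0, 0.0]
```

View pics/w9.png

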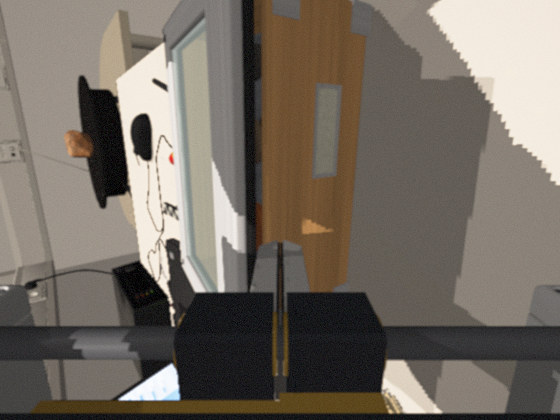

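```bash
python3 -m creep '[[0.0026,0.0014,0,0,0,0,255],[0.0025,0.0014,0,0,0,0,255],[0.0025,0.0014,0,0,0,0,255],[0.0025,0.0014,0,0,0,0,255],[0.002,0.0012,0,0,0,0,255],[0.0015,0.001,0,0,0,0,255]]'
python3 - <<'E'
from h import *
now(); plan(target(-.03,24,36),36,n=8)
E
```

```text
clock: 6.15
ee_pos: [513.3, -102.6, 67.5]
orientation: [[0.021, -0.027, -0.999], [0.589, -0.807, 0.034], [-0.808, -0.589, -0.001]]
force: [-0.4, 0.7, -1.9]
gripper_width: 0.4
t 6.15 case [-87.5  42.7  67.5] phi 36.1 a_est 0.041 ins 24.4 lipz 92.0 F [-0.4  0.7 -1.9] j4 -56.6
t 6.15 tcp case [-87.5  42.7  67.5] F [-0.4  0.7 -1.9] w 0.4 | dist [ -0.7   0.4 -11.8] rot [0.2 0.  0.1] n 8
[0.0012, 0.0008, 0.0001, 0.0, 0.0, 0.0]
[0.0012, 0.0008, 0.0001, 0.0, 0.0, 0.0]
[0.0012, 0.0008, 0.0001, 0.0, 0.0, 0.0]
[0.0012, 0.0008, 0.0001, 0.0, 0.0, 0.0]
[0.0012, 0.0008, 0.0001, 0.0, 0.0, 0.0]
[0.0012, 0.0008, 0.0001, 0.0, 0.0, 0.0]
[0.0012, 0.0008, 0.0001, 0.0, 0.0, 0.0]
[0.0012, 0.0008, 0.0001, 0.0, 0.0, 0.0]
```

```bash
python3 -m creep '[[0.0012,0.0008,0,0,0,0,255],[0.0012,0.0008,0,0,0,0,255],[0.0012,0.0008,0,0,0,0,255],[0.0012,0.0008,0,0,0,0,255]]'; python3 -m creep '[[0.0012,0.0008,0,0,0,0,255],[0.0012,0.0008,0,0,0,0,255]]';python3 -m creep '[[0.0012,0.0008,0,0,0,0,255],[0.0012,0.0008,0,0,0,0,255]]'
python3 - <<'E'
from h import *
import cv2
now()
im=cams.camera('wrist'); cv2.imwrite('pics/w10.png',im[:,:,::-1])
E
```

```text
clock: 6.55
ee_pos: [513.3, -102.4, 61.3]
orientation: [[0.021, -0.027, -0.999], [0.589, -0.807, 0.034], [-0.808, -0.589, -0.001]]
force: [0.2, 0.0, -2.5]
gripper_width: 0.6
clock: 6.75
ee_pos: [513.4, -102.4, 58.4]
orientation: [[0.021, -0.027, -0.999], [0.589, -0.808, 0.034], [-0.808, -0.589, -0.001]]
force: [0.3, -0.6, 0.1]
gripper_width: 0.3
clock: 6.95
ee_pos: [513.5, -102.3, 55.6]
orientation: [[0.022, -0.027, -0.999], [0.588, -0.808, 0.034], [-0.808, -0.589, -0.002]]
force: [-0.5, 0.1, 0.1]
gripper_width: 0.6
t 6.95 case [-87.8  42.9  55.6] phi 36.1 a_est -0.03 ins 24.1 lipz 79.9 F [-0.5  0.1  0.1] j4 -57.0
```

View pics/w10.png

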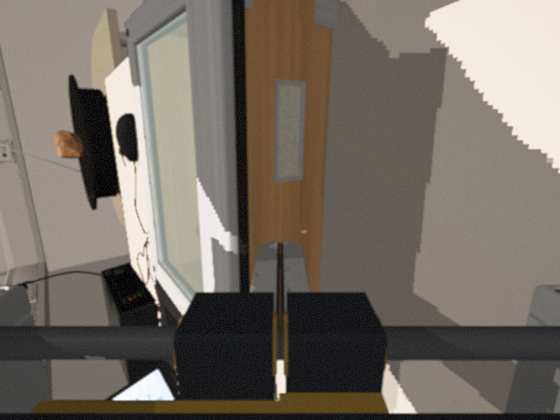

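```bash
python3 -m creep '[[0.006,-0.008,0,0,0,0,255],[0.009,-0.012,0,0,0,0,255],[0.009,-0.012,0,0,0,0,255],[0.005,-0.020,0,0,0,0,255],[0,-0.035,0,0,0,0,255],[0,-0.035,0,0,0,0,255],[0,-0.03,0,0,0,0,255],[0,0,0,0,0,0,255]]'
python3 - <<'E'
from h import *
import cv2
now()
for n in ['wrist','scene','top']:
    im=cams.camera(n); cv2.imwrite(f'pics/{n}_f.png',im[:,:,::-1])
    if n=='scene': cv2.imwrite('pics/scene_fc.png',cv2.resize(im[165:295,170:320,::-1],(690,598),interpolation=cv2.INTER_CUBIC))
    if n=='top': cv2.imwrite('pics/top_fc.png',cv2.resize(im[125:305,130:450,::-1],(800,450),interpolation=cv2.INTER_CUBIC))
E
```

```text
clock: 7.8
ee_pos: [517.3, 51.1, 123.4]
orientation: [[0.018, -0.025, -1.0], [0.59, -0.807, 0.031], [-0.807, -0.59, 0.0]]
force: [0.6, 0.5, -0.7]
gripper_width: 0.4
t 7.8 case [-241.3   41.   123.4] phi 36.2 a_est -0.338 ins -177.8 lipz 28.6 F [ 0.6  0.5 -0.7] j4 -46.9
```

View pics/wrist_f.png

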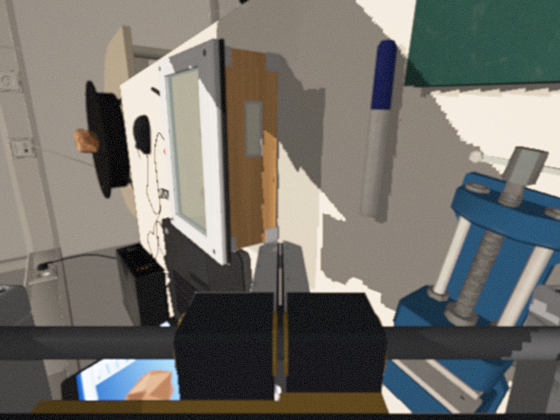

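View pics/scene_fc.png

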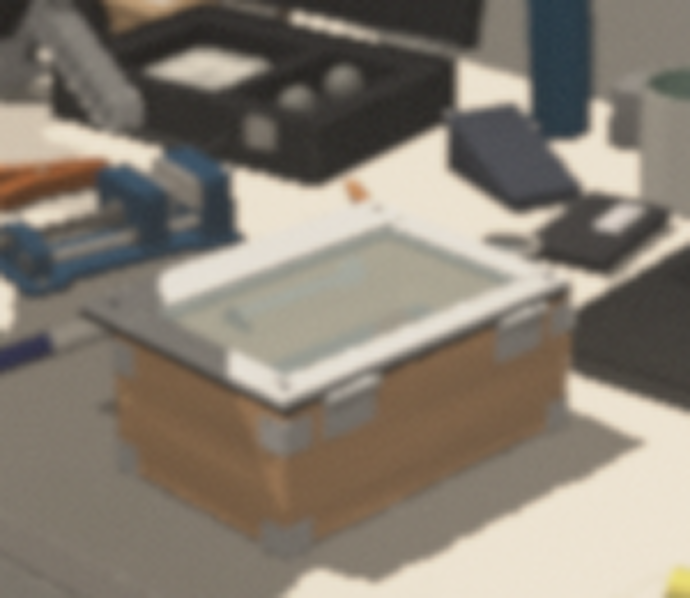

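View pics/top_fc.png

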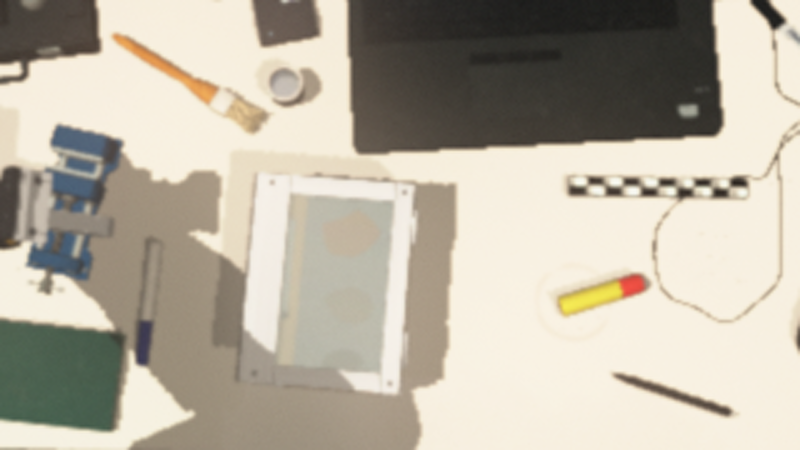

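```bash
python3 -c "
from workcell import order
print(order.sign_off())"
```

```text
the job is handed in; nothing more can be done
None
```

The finds case is shut and the job is handed in, at about 8 s on the robot's clock out of the 45 s allowed.

- **Push:** I brought the closed fingers in under the lip on the free +y side of the prop rod. I then pushed the rod about 40 mm towards the case's -y until it gave way and fell into the case.
- **Catch:** The lid landed on the back of the upper finger with the hinge at an estimated 0.58 rad. The force there read about 2 N.
- **Lowering:** I lowered the lid slowly until that force went to zero, at the height I had calculated for fully shut. I then drew the hand back out clear of everything.

**Last checks:**
- In the scene and top views the lid lies flat on the rim all round.
- The rod was seen down inside the front wall in the wrist view while the lid was being lowered. It cannot be made out clearly now through the glass.
- The sherds show in place through the glass, and the marker, brush, glue stick and scale bar look unmoved. I judged this by eye and did not measure it.
- The final hinge angle is inferred from the point where the finger lost contact, not measured in a picture.
- The wrist camera's position for the rod's ball end agreed to within about 1 pixel. The scene and top camera fits were off by up to 3 pixels.

None of these checks failed.

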